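# Find the rattling carton and present it over the tray

## Robot

A 6-joint arm with a two-finger parallel gripper is mounted at the origin on a cart in front of the work surface, level with it; the furniture and walls round the work are solid. World frame = base frame: x ahead of the robot, y to its left, z up, the work surface at z = 0. Lengths are in m, angles in rad, forces in N, time in s.
With the tool pointing down it reaches from about 0.375 to 0.975 m from the base axis. Payload 3.8 kg.
Tool frame: the origin (TCP) lies at the very end of the fingers, on their centre line; the grasp point (between the pads) lies 19 mm behind it; z points along the fingers, y is the line along which they close (so a half turn about z gives the same grasp; the last joint's range is limited). The gripper opens to 85 mm and grips with 20 to 120 N. Pads are 22 mm wide; open, the fingers measure 114 mm over their backs; the gripper's body (76 mm by 85 mm) begins 54 mm behind the grasp point. The pads swing forward as they close: fully open they stand 13 mm farther back than shut.
Start: joints at [1.079, 0.264, 1.604, -0, 1.274, -0.037], TCP at [0.297, 0.606, 0.231] pointing down, gripper open.
Joint ranges: [-2.63, 2.63], [-0.94, 2.18], [0.31, 2.57], [-1.31, 4.45], [0, 2.66], [-2.55, 2.55]. Speed limits (rad/s): [2.57, 2.57, 3.14, 3.14, 3.14, 3.14].

## Interface

Orientations are given as a rotation vector (axis times angle).
In Python, from workcell import monitor, viewer, job gives the robot as it stands. The module is installed in compiled form; this text tells all that it offers.
- The arm moves only by the tool step_arm, never from a script. Its argument "series" is one flat list of numbers, 4 for each row, row after row: the shift along the tool's x, y, z in m, then the turn about the tool's z in rad. A call has 1 to 8 rows; each row is the pose to reach, as a shift and turn from the pose commanded when the call began, along the tool's axes at that moment; what a row does not reach only later rows make up. A row lasts 1/8 s, in which the tool goes at most 62.5 mm and 10.7 degrees, less where a joint would pass 70% of its speed; a pose out of reach is approached as far as the arm can. A call with a gripper value outside its range is refused whole. "gripper" is the opening, from 0 (shut) to 1 (fully open), set as the call begins (left out, the last holds). The fingers move at their own pace and stop on an object; "newtons" is the grip in N (left out, the last holds). Time passes only in rows, so rows that repeat a pose let the fingers close. It gives the time, the measured TCP pose, the force, the opening and the grip force at its end, in the units of the state.
- monitor.read_state(): the state, without advancing time (a new reading comes with each control period).
- viewer.read_camera(name): name is "side" or "top" or "wrist"; returns a dict with "image" (400x640x3 uint8, red, green, blue), "intrinsics" (3x3 intrinsics, pixels), "T" (4x4, takes a point from camera to world coordinates); the wrist camera has in their place "hand_eye" (4x4, takes a point from camera to tool coordinates, whose origin is the TCP and whose axes are the flange's). Camera axes: x right, y up, looking along -z (the intrinsics and any distortion apply to the point x, -y, -z); pixel columns grow to the right and rows downward; lengths in m; the calibration is good to about 2 mm. A picture is of the moment at which its call begins: read the wrist's pose just before it. There is no depth.
- job.finish_job(): hands the job in; it is judged then, once.
Trained networks look in a picture, given as the dict that the camera call returned (one of the last four; its "shot" number tells which), for a name from the list of things; names that differ only in an ending like _2 or _b are one class to them, and where a whole thing is asked for, a point or a joint stands for the part that bears it (a point fixed in the world has none). Each returns a list of dicts, best first, with "score" (0 to 1); they miss things now and then, are a little off and sometimes report something else, mostly with a low value. They report only what shows in the picture. A call takes as long as a camera call. They do not tell look-alikes from the thing itself.
- viewer.boxes_of(picture, label): "extent" ([centre column, centre row, width, height] in pixels, round what is visible of it).
- viewer.spot_point(picture, label): "point" ([column, row] in pixels: a listed point, or the origin of a listed thing).
The state is a dict: "time": time; "q": joint angles; "joint_vel": joint speeds; "joint_torque": joint torques, N m; "tool_pos": TCP position; "tcp_rot": TCP orientation; "wrist_force": force on the tool from outside, world axes, zero at the start; "torque": the same for the moment, N m; "width": opening from 0.0 (shut) to 1.0 (fully open); "grip_force": force on a finger pad.
Only numpy, scipy, OpenCV 4.12 (cv2) and the standard library are available. Lean on these libraries where they do the work, as an engineer would, in place of code of your own. Each camera call takes 0.05 s, during which the arm holds its last target. There are 200 camera calls.

## Task

One of the three sealed cartons in the pigeonhole riser has a loose part inside. Draw a carton out from under the riser's top, lift it and shake it to and fro along its length until you are sure; slide each quiet one back into a pigeonhole so that its end is well under the top again, and hold the one that rattles out over the middle of the grey tray, level, lengthwise with the tray and about a hand's width above it, where it will be cut open. Finish while still holding it there, and do not disturb the tape roll and the stamp pad on the riser.

Things in the scene. Friction and masses are not known exactly. Their poses are not given: they have to be found in the camera images.
- carton_1: One of three identical sealed brown cartons with a strip of pale tape on top, 140 long x 50 wide x 50 high mm, 0.26 to 0.42 kg. Origin: centre of its underside; x along its length, z up. Starts on the bench in pigeonhole y = -140, 0 or +140 of the riser, 40 to 50 mm deep; the other 90 to 100 mm stick out to the robot
- carton_2: Another of three identical sealed brown cartons with a strip of pale tape on top, 140 long x 50 wide x 50 high mm, 0.26 to 0.42 kg. Origin: centre of its underside; x along its length, z up. Starts like carton_1. Two cartons are packed tight; in one a steel part (loose_part, 0.2 kg) can roll about 36 mm lengthwise, and the names do not tell which
- carton_3: The third of three identical sealed brown cartons with a strip of pale tape on top, 140 long x 50 wide x 50 high mm, 0.26 to 0.42 kg. Origin: centre of its underside; x along its length, z up. Starts like carton_1. Rocked 0.13 rad lengthwise, the loose part rolls over in about 0.3 s and knocks on the end wall: some newtons for about 30 ms, which jolts the wrist by over 0.3 N m (a quiet carton: under 0.15)
- riser: Plywood riser, fixed on the bench: 110 deep x 358 wide, five pigeonholes open to the front, no floor. Origin: centre of its footprint; x into the holes, away from the robot, y along its width. Holes centred at y = -140, -70, 0, 70, 140 mm, 65 mm wide, 64 mm high; dividers 4 mm. Its top is a 6 mm board (upper side 70 mm over the bench, upstand behind to 84 mm)
- riser_front (a point): Middle of the riser's front edge, at bench height: 57 mm in front of (-x of) its origin; the pigeonholes go 109 mm in from here, under the top
- tray: shallow open grey plastic tray, 220 long x 150 wide x 40 high mm (232 x 162 over the rim), fixed to the bench to the right of the riser. Origin at the centre of its underside, x along its length, z up
- tape: roll of brown tape lying flat on the riser's top, 96 mm across, 48 mm high; origin at the centre of its underside
- stamp_pad: flat dark blue stamp-pad tin lying on the riser's top, 73 x 113 x 15 mm; origin at the centre of its underside
Mind the look-alikes: they are no part of the job. What is shaped like the carton_3 but black or purple is not meant.

How it is judged:
On the way, in this order (a step that is already met when the one before it is completed fails the run):
1. in the lifted carton the loose part runs to one end (((x of loose_part_center in the frame of carton_1 above 0.01 m and distance between carton_1 and loose_part_center below 0.08 m and height (world z) of carton_1 above 0.02 m and contact force between the fingers and carton_1 above 1 N) or (x of loose_part_center in the frame of carton_2 above 0.01 m and distance between carton_2 and loose_part_center below 0.08 m and height (world z) of carton_2 above 0.02 m and contact force between the fingers and carton_2 above 1 N) or (x of loose_part_center in the frame of carton_3 above 0.01 m and distance between carton_3 and loose_part_center below 0.08 m and height (world z) of carton_3 above 0.02 m and contact force between the fingers and carton_3 above 1 N))), for 0.02 s.
2. it runs to the other end (((x of loose_part_center in the frame of carton_1 below -0.01 m and distance between carton_1 and loose_part_center below 0.08 m and height (world z) of carton_1 above 0.02 m and contact force between the fingers and carton_1 above 1 N) or (x of loose_part_center in the frame of carton_2 below -0.01 m and distance between carton_2 and loose_part_center below 0.08 m and height (world z) of carton_2 above 0.02 m and contact force between the fingers and carton_2 above 1 N) or (x of loose_part_center in the frame of carton_3 below -0.01 m and distance between carton_3 and loose_part_center below 0.08 m and height (world z) of carton_3 above 0.02 m and contact force between the fingers and carton_3 above 1 N))), for 0.02 s.
3. and back again: the carton is being shaken (((x of loose_part_center in the frame of carton_1 above 0.01 m and distance between carton_1 and loose_part_center below 0.08 m and height (world z) of carton_1 above 0.02 m and contact force between the fingers and carton_1 above 1 N) or (x of loose_part_center in the frame of carton_2 above 0.01 m and distance between carton_2 and loose_part_center below 0.08 m and height (world z) of carton_2 above 0.02 m and contact force between the fingers and carton_2 above 1 N) or (x of loose_part_center in the frame of carton_3 above 0.01 m and distance between carton_3 and loose_part_center below 0.08 m and height (world z) of carton_3 above 0.02 m and contact force between the fingers and carton_3 above 1 N))), for 0.02 s.
At the end, for the whole second after the job is handed in: the rattling carton is held in the fingers within 50 mm of the tray's middle, underside 90 to 220 mm above the bench, level to 0.2 rad, lengthwise with the tray to 0.25 rad, still; both quiet cartons stand upright on the bench, let go, an end 20 mm or more inside a pigeonhole (((distance between carton_1 and loose_part_center below 0.08 m and horizontal distance between carton_1 and tray below 0.05 m and height (world z) of carton_1 between 0.09 and 0.22 m and angle between carton_1's own z axis and vertical below 0.2 rad and angle between the x axis of carton_1 and the x axis of tray, either way round below 0.25 rad and linear speed of carton_1 below 0.03 m/s and angular speed of carton_1 below 0.2 rad/s and contact force between the fingers and carton_1 above 2 N and (x of carton_2 in the frame of riser between -0.105 and 0 m and y of carton_2 in the frame of riser between -0.173 and 0.173 m and height (world z) of carton_2 below 0.006 m and angle between carton_2's own z axis and vertical below 0.1 rad and linear speed of carton_2 below 0.03 m/s and contact force between the fingers and carton_2 below 0.1 N) and (x of carton_3 in the frame of riser between -0.105 and 0 m and y of carton_3 in the frame of riser between -0.173 and 0.173 m and height (world z) of carton_3 below 0.006 m and angle between carton_3's own z axis and vertical below 0.1 rad and linear speed of carton_3 below 0.03 m/s and contact force between the fingers and carton_3 below 0.1 N)) or (distance between carton_2 and loose_part_center below 0.08 m and horizontal distance between carton_2 and tray below 0.05 m and height (world z) of carton_2 between 0.09 and 0.22 m and angle between carton_2's own z axis and vertical below 0.2 rad and angle between the x axis of carton_2 and the x axis of tray, either way round below 0.25 rad and linear speed of carton_2 below 0.03 m/s and angular speed of carton_2 below 0.2 rad/s and contact force between the fingers and carton_2 above 2 N and (x of carton_1 in the frame of riser between -0.105 and 0 m and y of carton_1 in the frame of riser between -0.173 and 0.173 m and height (world z) of carton_1 below 0.006 m and angle between carton_1's own z axis and vertical below 0.1 rad and linear speed of carton_1 below 0.03 m/s and contact force between the fingers and carton_1 below 0.1 N) and (x of carton_3 in the frame of riser between -0.105 and 0 m and y of carton_3 in the frame of riser between -0.173 and 0.173 m and height (world z) of carton_3 below 0.006 m and angle between carton_3's own z axis and vertical below 0.1 rad and linear speed of carton_3 below 0.03 m/s and contact force between the fingers and carton_3 below 0.1 N)) or (distance between carton_3 and loose_part_center below 0.08 m and horizontal distance between carton_3 and tray below 0.05 m and height (world z) of carton_3 between 0.09 and 0.22 m and angle between carton_3's own z axis and vertical below 0.2 rad and angle between the x axis of carton_3 and the x axis of tray, either way round below 0.25 rad and linear speed of carton_3 below 0.03 m/s and angular speed of carton_3 below 0.2 rad/s and contact force between the fingers and carton_3 above 2 N and (x of carton_1 in the frame of riser between -0.105 and 0 m and y of carton_1 in the frame of riser between -0.173 and 0.173 m and height (world z) of carton_1 below 0.006 m and angle between carton_1's own z axis and vertical below 0.1 rad and linear speed of carton_1 below 0.03 m/s and contact force between the fingers and carton_1 below 0.1 N) and (x of carton_2 in the frame of riser between -0.105 and 0 m and y of carton_2 in the frame of riser between -0.173 and 0.173 m and height (world z) of carton_2 below 0.006 m and angle between carton_2's own z axis and vertical below 0.1 rad and linear speed of carton_2 below 0.03 m/s and contact force between the fingers and carton_2 below 0.1 N)))); the arm keeps its last pose, push and grip.
It fails at once if the tape roll or the stamp pad on the riser is shifted by more than 40 mm (distance of any of tape, stamp_pad from where it was at the start of the episode above 0.04 m).
It also fails if it takes over 72 s, if anything falls off the work surface, if the arm or the gripper's body presses on something with over 40 N, if the wrist force passes 120 N, or if a joint passes its speed limit or range.

## Working session

There is one attempt and no reset: what is moved stays moved. The work goes in short steps, Python scripts to look and compute and a tool call to move; the robot and the scene stay as the last step left them, time stands still between calls to the robot, and variables do not carry over. Pictures are saved under pics/ and viewed, at most 10 in all, crops included, and the job is handed in when it is done.

Besides the shell and the picture viewer there is one more tool, called after "Call:" by a JSON object that holds its "fn" and its "kwargs". step_arm: Moves the arm, as the interface text tells. Its arguments: {"type":"object","properties":{"series":{"type":"array"},"gripper":{"type":"number"},"newtons":{"type":"number"}},"required":["series"]}

```bash
mkdir -p pics
cat > h.py <<'E'
import numpy as np,cv2
from workcell import monitor,viewer,job
from scipy.spatial.transform import Rotation as R
def shot(n,save=None):
    s=monitor.read_state(); p=viewer.read_camera(n)
    if n=='wrist':
        T=np.eye(4);T[:3,:3]=R.from_rotvec(s['tcp_rot']).as_matrix();T[:3,3]=s['tool_pos'];p['TW']=T@np.array(p['hand_eye'])
    else: p['TW']=np.array(p['T'])
    if save: cv2.imwrite('pics/'+save,cv2.cvtColor(p['image'],cv2.COLOR_RGB2BGR))
    return p
def ground(p,px,z):
    K=np.array(p['intrinsics']);d=np.linalg.inv(K)@[px[0],px[1],1];d=np.array([d[0],-d[1],-d[2]])
    T=p['TW'];d=T[:3,:3]@d;o=T[:3,3];return o+d*(z-o[2])/d[2]
def tool():
    s=monitor.read_state();return s,R.from_rotvec(s['tcp_rot']).as_matrix()
E
python3 - <<'E'
from h import *
p=shot('top','top.png')
print({k:v for k,v in p.items() if k not in('image',)})
for n,z in [('carton_1',0),('riser',0),('riser_front',0),('tray',0),('tape',.07),('stamp_pad',.07)]:
    for d in viewer.spot_point(p,n)[:5]: print(n,np.round(d['point']),round(d['score'],2),np.round(ground(p,d['point'],z),3))
for d in viewer.boxes_of(p,'carton_1'):print(np.round(d['extent']),d['score'])
q=shot('side','side.png')
s,M=tool();print(s);print(M.round(3))
E
```

```text
{'intrinsics': array([[477.41218689,   0.        , 314.3763974 ],
       [  0.        , 477.41218689, 201.20620209],
       [  0.        ,   0.        ,   1.        ]]), 'T': array([[-0.02252246,  0.99845053, -0.05088497,  0.42674919],
       [-0.99956742, -0.02152636,  0.0200396 ,  0.10185993],
       [ 0.01891318,  0.0513143 ,  0.99850345,  1.73053388],
       [ 0.        ,  0.        ,  0.        ,  1.        ]]), 'shot': 1, 'TW': array([[-0.02252246,  0.99845053, -0.05088497,  0.42674919],
       [-0.99956742, -0.02152636,  0.0200396 ,  0.10185993],
       [ 0.01891318,  0.0513143 ,  0.99850345,  1.73053388],
       [ 0.        ,  0.        ,  0.        ,  1.        ]])}
carton_1 [249. 199.] 0.92 [0.528 0.303 0.   ]
carton_1 [374. 195.] 0.88 [ 0.532 -0.152  0.   ]
carton_1 [285. 206.] 0.59 [0.5   0.175 0.   ]
carton_1 [188. 239.] 0.58 [0.388 0.523 0.   ]
carton_1 [325. 207.] 0.57 [0.493 0.028 0.   ]
riser [289. 181.] 0.85 [0.59  0.159 0.   ]
tray [431. 219.] 0.91 [ 0.441 -0.354  0.   ]
tape [304. 185.] 0.74 [0.57  0.102 0.07 ]
stamp_pad [272. 177.] 0.6 [0.598 0.215 0.07 ]
[247. 2
[... 200 characters left out ...]
e+00,  1.39588985e-05,
        1.27368222e+00, -3.69169461e-02]), 'joint_vel': array([-1.02085271e-03, -5.48793272e-04, -2.09258112e-03, -8.16815102e-04,
        1.31430871e-03, -2.17878940e-06]), 'joint_torque': array([ 2.48449368e-06, -5.14302135e+01, -3.67120063e+01, -1.62508350e-04,
        3.77945471e-03,  2.22398893e-05]), 'tool_pos': array([0.29648176, 0.6063463 , 0.23119011]), 'tcp_rot': array([-7.08206387e-01, -3.06067549e+00,  2.09439188e-04]), 'wrist_force': array([-0.24994844,  0.3814782 , -0.42609298]), 'torque': array([ 0.01102551, -0.03120912,  0.02320784]), 'grip_force': 0.0, 'width': 1.0030237526032253}
[[-0.898  0.439 -0.   ]
 [ 0.439  0.898 -0.   ]
 [ 0.    -0.    -1.   ]]
```

Run:
```python
import cv2
i=cv2.imread('pics/top.png')[130:290,150:490]
cv2.imwrite('pics/topc.png',cv2.resize(i,None,fx=2.35,fy=2.35,interpolation=cv2.INTER_CUBIC))
```

```text
(no output)
```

View pics/side.png

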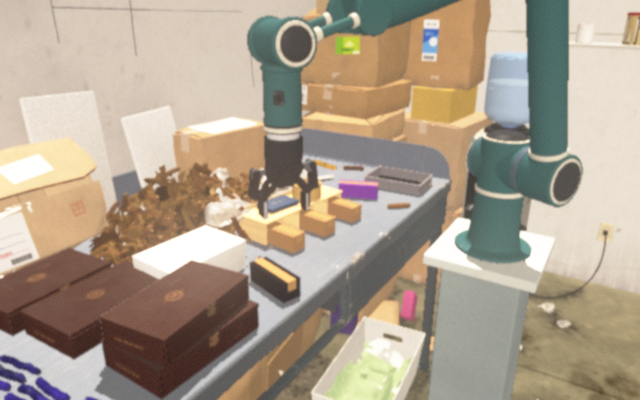

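View pics/topc.png

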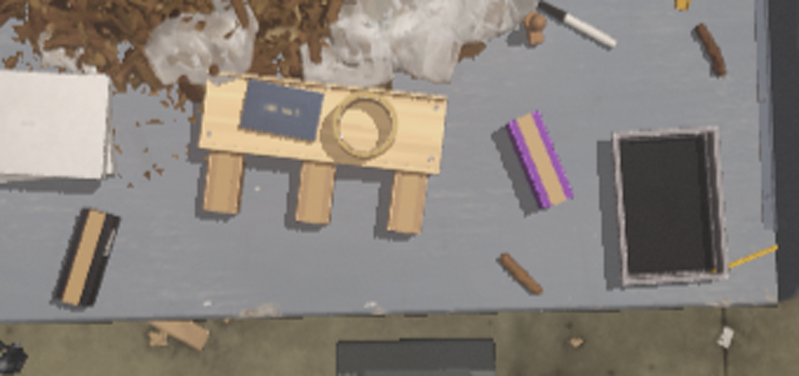

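The side view shows the riser near (290,210) with cartons at (288,236), (320,222) and (345,210). In the top crop the cartons stick out at (222,183), (315,193) and (407,203). The stamp pad is at (282,110), the tape at (363,125) and the tray at (668,205). The black and purple boxes are look-alikes.

Run:
```python
from h import *
p=shot('top')
c=lambda x,y:(x/2.35+150,y/2.35+130)
f=lambda n,z,*a:print(n,[ground(p,c(*v),z)[:2].round(3) for v in a])
f('riserfront',.07,(198,150),(440,173)); f('riserback',.07,(207,73),(447,97))
f('A',.05,(202,213),(238,215));f('B',.05,(297,222),(331,225));f('C',.05,(389,232),(421,235))
f('tray',.04,(612,132),(718,127),(727,277),(622,285))
e=[ground(p,c(*v),.07)[:2] for v in[(198,150),(440,173)]];d=e[0]-e[1];print(np.linalg.norm(d),np.arctan2(-d[0],d[1]))
```

```text
riserfront [array([0.543, 0.346]), array([ 0.501, -0.011])]
riserback [array([0.657, 0.331]), array([ 0.614, -0.024])]
A [array([0.45 , 0.345]), array([0.446, 0.291])]
B [array([0.434, 0.203]), array([0.428, 0.153])]
C [array([0.415, 0.066]), array([0.41 , 0.018])]
tray [array([ 0.559, -0.276]), array([ 0.563, -0.438]), array([ 0.336, -0.443]), array([ 0.328, -0.283])]
0.35975393057366684 -0.11643615034623696
```

Call:
{"fn": "step_arm", "kwargs": {"series": [-0.051,-0.0295,0,-0.06,-0.102,-0.059,0,-0.12,-0.153,-0.0885,0,-0.18,-0.204,-0.118,0,-0.24,-0.255,-0.1475,0,-0.3,-0.305,-0.177,0,-0.334,-0.305,-0.177,0.05,-0.334,-0.305,-0.177,0.05,-0.334], "gripper": 1.0, "newtons": 100}}

```text
time: 1.5
tool_pos: [0.4901, 0.3109, 0.1772]
tcp_rot: [-0.192, -3.128, 0.007]
wrist_force: [-0.7, -0.2, 0.4]
width: 1.003
grip_force: 0.0
```

Run:
```python
from h import *
p=shot('wrist','w1.png')
s,M=tool();print(s['tool_pos'],M.round(3),s['time'])
for d in viewer.boxes_of(p,'carton_1'):print(np.round(d['extent']),d['score'])
for d in viewer.spot_point(p,'riser_front')[:3]: print(np.round(d['point']),round(d['score'],2),np.round(ground(p,d['point'],0),3))
```

```text
[0.49131239 0.31236582 0.1796312 ] [[-0.993  0.121 -0.004]
 [ 0.121  0.993 -0.002]
 [ 0.004 -0.003 -1.   ]] 1.55
[ 61. 202. 108. 101.] 0.94
[534.  71. 132. 142.] 0.88
[325. 200.  53. 103.] 0.73
[194. 202.  77. 104.] 0.67
```

View pics/w1.png

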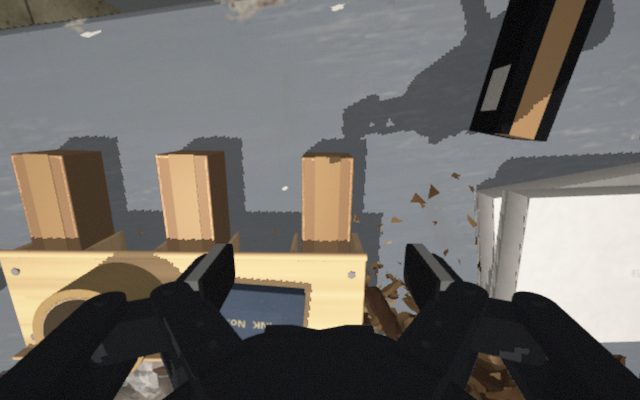

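The wrist view shows carton A at (327,200), B at (187,200) and C at (40,200), with the riser's front edge on row 251. The stamp pad is at (265,310), and the black look-alike is at top right.

Run:
```python
from h import *
p=shot('wrist')
print(p['TW'][:3,3])
f=lambda n,z,*a:print(n,[ground(p,v,z)[:2].round(3) for v in a])
f('rf',.07,(5,251),(365,250))
f('A',.05,(303,156),(352,156),(304,240),(351,241));f('B',.05,(157,153),(210,152));f('C',.05,(12,155),(65,151))
```

```text
[0.42724952 0.3213616  0.32489209]
rf [array([0.511, 0.002]), array([0.553, 0.352])]
A [array([0.457, 0.303]), array([0.462, 0.349]), array([0.543, 0.292]), array([0.55, 0.34])]
B [array([0.437, 0.164]), array([0.442, 0.214])]
C [array([0.422, 0.025]), array([0.424, 0.077])]
```

Call:
{"fn": "step_arm", "kwargs": {"series": [-0.006,0.008,0.055,0,-0.006,0.008,0.11,0,-0.006,0.008,0.15,0,-0.006,0.008,0.165,0,-0.006,0.008,0.165,0]}}

```text
time: 2.33
tool_pos: [0.4999, 0.3214, 0.0168]
tcp_rot: [0.188, 3.136, 0.0]
wrist_force: [-0.1, 0.6, 0.3]
width: 1.0
grip_force: 0.0
```

Call:
{"fn": "step_arm", "kwargs": {"series": [0,0,0,0,0,0,0,0,0,0,0,0,0,0,0,0,0,0,0,0], "gripper": 0.4, "newtons": 90}}

```text
time: 2.95
tool_pos: [0.5017, 0.3216, 0.0191]
tcp_rot: [0.19, 3.132, 0.004]
wrist_force: [-1.1, -0.6, 6.0]
width: 0.577
grip_force: 94.0
```

Call:
{"fn": "step_arm", "kwargs": {"series": [0.02,0,0,0,0.055,0,0,0,0.085,0,0,0,0.1,0,0,0,0.1,0,-0.03,0,0.1,0,-0.07,0,0.1,0,-0.09,0,0.1,0,-0.09,0]}}

```text
time: 3.95
tool_pos: [0.4003, 0.3333, 0.1077]
tcp_rot: [0.189, 3.134, 0.004]
wrist_force: [-0.0, -0.2, -2.8]
width: 0.571
grip_force: 93.8
```

```bash
cat >> h.py <<'E'
def stat(n=8):
    f=[];t=[];j=[]
    for i in range(n):
        s,M=tool();f.append(M.T@s['wrist_force']);t.append(M.T@s['torque']);j.append(s['joint_torque'])
        if i<n-1: viewer.read_camera('wrist')
    f,t,j=map(np.array,(f,t,j))
    print(s['time'],s['tool_pos'].round(4),s['grip_force']);print('F',f.mean(0).round(2),'T',t.mean(0).round(4),'sd',t.std(0).round(4));print('Ty',t[:,1].round(3));print('j5',j[:,4].round(4),'j4',j[:,3].round(4))
E
python3 -c "
from h import *
stat()"
```

```text
4.3 [0.3995 0.332  0.1048] 93.74431371688843
F [-0.04 -0.03  3.33] T [0.005  0.052  0.0054] sd [0.0238 0.0342 0.0138]
Ty [0.006 0.072 0.031 0.112 0.052 0.075 0.006 0.062]
j5 [ 0.1545 -0.0638 -0.1043 -0.0831 -0.0507 -0.0275 -0.0151 -0.0102] j4 [-0.0269 -0.0248 -0.0245 -0.0244 -0.0248 -0.0253 -0.0258 -0.0266]
```

Call:
{"fn": "step_arm", "kwargs": {"series": [0.05,0,0,0,0,0,0,0,0.05,0,0,0,0,0,0,0,0.05,0,0,0]}}

```text
time: 4.92
tool_pos: [0.3556, 0.3387, 0.1053]
tcp_rot: [0.198, 3.133, 0.0]
wrist_force: [0.0, 2.1, -2.1]
width: 0.572
grip_force: 99.3
```

```bash
python3 -c "
from h import *
stat(12)"
```

```text
5.475 [0.3513 0.3388 0.1066] 99.41799402236938
F [0.76 0.04 3.02] T [-0.0012  0.1289 -0.0005] sd [0.0668 0.1581 0.0357]
Ty [ 0.099  0.533  0.118  0.407  0.082  0.075  0.031  0.042  0.075 -0.016
  0.062  0.04 ]
j5 [-0.0158 -2.9787 -0.1826 -0.7779  0.129   0.1077  0.0515  0.012  -0.0151
 -0.027  -0.0323 -0.0346] j4 [-1.1106 -1.6047  0.1254 -0.5015  0.0402  0.0172 -0.0088 -0.0208 -0.0282
 -0.0306 -0.0316 -0.0323]
```

Call:
{"fn": "step_arm", "kwargs": {"series": [-0.05,0,0,0]}}

```text
time: 5.6
tool_pos: [0.3983, 0.3326, 0.1058]
tcp_rot: [-0.185, -3.134, 0.001]
wrist_force: [1.0, 0.7, -2.5]
width: 0.57
grip_force: 99.4
```

```bash
python3 -c "
from h import *
stat(12)"
```

```text
6.15 [0.3997 0.3327 0.1062] 99.3980062007904
F [-1.15  0.4   2.98] T [-0.0099  0.0205 -0.0056] sd [0.0565 0.1964 0.0387]
Ty [ 0.016 -0.318  0.091 -0.492  0.139  0.099  0.084  0.143  0.123  0.126
  0.09   0.145]
j5 [ 0.4539  2.6212 -0.0953  0.2164 -0.2331 -0.2289 -0.1712 -0.1221 -0.0979
 -0.0864 -0.0809 -0.079 ] j4 [ 0.0625  1.4143 -0.2692  0.2295 -0.182  -0.1277 -0.0967 -0.0827 -0.0755
 -0.0714 -0.0688 -0.0669]
```

Call:
{"fn": "step_arm", "kwargs": {"series": [0.05,0,0,0,0.05,0,0,0,0.05,0,0,0,0.05,0,0,0]}}

```text
time: 6.65
tool_pos: [0.3516, 0.3391, 0.1067]
tcp_rot: [0.19, 3.135, 0.001]
wrist_force: [0.6, -0.2, -2.7]
width: 0.571
grip_force: 99.4
```

```bash
python3 -c "
from h import *
stat(6)"
```

```text
6.9 [0.3513 0.3387 0.1063] 99.41414594650269
F [-0.16  0.26  3.12] T [-0.0036  0.0171  0.018 ] sd [0.0279 0.0407 0.0385]
Ty [-0.026  0.081 -0.007 -0.029  0.049  0.034]
j5 [-0.0015 -0.0216 -0.0345 -0.0378 -0.0384 -0.038 ] j4 [-0.0161 -0.0202 -0.0266 -0.0286 -0.0298 -0.0313]
```

Call:
{"fn": "step_arm", "kwargs": {"series": [-0.05,0,0,0,-0.05,0,0,0,-0.05,0,0,0,-0.05,0,0,0]}}

```text
time: 7.4
tool_pos: [0.3995, 0.3324, 0.1059]
tcp_rot: [-0.189, -3.135, 0.001]
wrist_force: [-0.2, 0.5, -2.9]
width: 0.568
grip_force: 99.4
```

```bash
python3 -c "
from h import *
stat(6)"
```

```text
7.65 [0.3999 0.3328 0.1063] 99.39868569374084
F [0.15 0.05 2.8 ] T [0.0031 0.1143 0.0054] sd [0.021  0.0234 0.0264]
Ty [0.143 0.122 0.113 0.138 0.079 0.09 ]
j5 [-0.1014 -0.0857 -0.0785 -0.0756 -0.0748 -0.0751] j4 [-0.0819 -0.0766 -0.0736 -0.0711 -0.0694 -0.0682]
```

The wrist moment flips by 0.07 N m with the part's end, which is 0.2 kg × 36 mm, so carton A is the one that rattles. The other two stay untouched, 40–50 mm deep. Next I carry A to the tray.

Call:
{"fn": "step_arm", "kwargs": {"series": [0,0,-0.03,0,-0.004,-0.025,-0.05,0,-0.011,-0.07,-0.055,0,-0.019,-0.12,-0.055,0,-0.027,-0.17,-0.055,0,-0.034,-0.22,-0.055,0,-0.042,-0.27,-0.055,0,-0.05,-0.32,-0.055,0]}}

```text
time: 8.65
tool_pos: [0.4112, 0.0076, 0.1616]
tcp_rot: [0.189, 3.135, -0.0]
wrist_force: [1.3, 0.2, -2.4]
width: 0.573
grip_force: 99.5
```

Call:
{"fn": "step_arm", "kwargs": {"series": [-0.008,-0.05,0,0,-0.016,-0.1,0,-0.03,-0.023,-0.15,0,-0.06,-0.031,-0.2,0,-0.09,-0.039,-0.25,0,-0.12,-0.047,-0.3,0,-0.147,-0.053,-0.34,0,-0.147,-0.056,-0.36,0,-0.147]}}

```text
time: 9.65
tool_pos: [0.4235, -0.357, 0.1613]
tcp_rot: [-0.039, 3.141, -0.001]
wrist_force: [0.3, 0.1, -3.1]
width: 0.57
grip_force: 99.4
```

Run:
```python
from h import *
p=shot('top','top2.png'); w=shot('wrist','w2.png')
a=p['image'][130:290,150:490];a=cv2.resize(a,(680,320))
b=w['image'][60:340]; b=cv2.resize(b,(600,262))
o=np.zeros((590,690,3),np.uint8);o[:320,:680]=a;o[325:587,:600]=b
cv2.imwrite('pics/f.png',o[:,:,::-1])
for d in viewer.spot_point(p,'tray')[:2]: print(d['score'],ground(p,d['point'],0).round(3))
for d in viewer.spot_point(p,'carton_1')[:5]: print(d['score'],ground(p,d['point'],0.14).round(3))
stat(4)
```

```text
0.8 [ 0.441 -0.363  0.   ]
0.67 [0.489 0.18  0.   ]
0.88 [ 0.522 -0.149  0.14 ]
0.81 [0.496 0.173 0.14 ]
0.79 [0.495 0.039 0.14 ]
0.77 [0.388 0.494 0.14 ]
0.71 [ 0.449 -0.363  0.14 ]
10.0 [ 0.4236 -0.3537  0.1611] 99.47461366653442
F [ 0.01 -0.1   3.4 ] T [-0.0259  0.1046 -0.0334] sd [0.0173 0.006  0.0432]
Ty [0.106 0.106 0.111 0.095]
j5 [-0.1904 -0.1323 -0.1002 -0.0841] j4 [-0.0176  0.0218  0.0397  0.0493]
```

View pics/f.png

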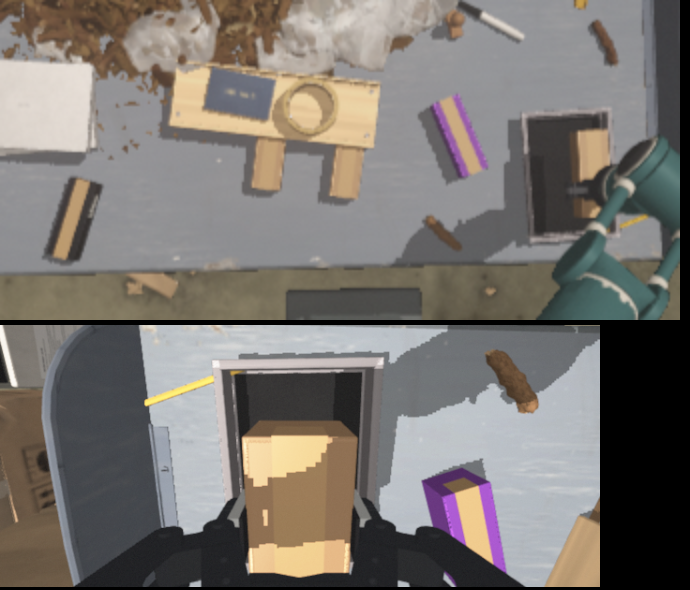

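The top view (upper panel) shows the carton over the tray at (590,175), while B and C still sit in the riser at (267,165) and (347,172). The wrist view shows it aligned with the tray. As a last check I approach this same pose from the other side.

Call:
{"fn": "step_arm", "kwargs": {"series": [-0.04,0,0,0,-0.04,0,0,0,-0.04,0,0,0,0,0,0,0,0,0,0,0,0,0,0,0,0,0,0,0,0,0,0,0]}}

```text
time: 11.0
tool_pos: [0.4242, -0.3552, 0.1614]
tcp_rot: [-0.042, 3.141, -0.0]
wrist_force: [0.3, -0.4, -3.1]
width: 0.57
grip_force: 99.4
```

```bash
python3 -c "
from h import *
stat(8)"
```

```text
11.35 [ 0.4238 -0.3551  0.1612] 99.41697835922241
F [0.04 0.2  3.3 ] T [-0.0122  0.0549  0.0029] sd [0.0283 0.0303 0.0233]
Ty [0.085 0.068 0.07  0.082 0.045 0.002 0.01  0.077]
j5 [-0.0321 -0.0343 -0.0351 -0.0353 -0.0351 -0.0348 -0.0344 -0.034 ] j4 [0.0276 0.0289 0.0299 0.0305 0.031  0.0315 0.0316 0.0315]
```

```bash
python3 -c "
from h import *
print(job.finish_job())"
```

```text
the job is handed in; nothing more can be done
None
```

I handed the job in with the left-hand carton (y = +140 pigeonhole), the one that rattles, held level over the middle of the tray, its underside about 0.14 m above the bench; I identified it by shaking it alone, did not touch the other two, and no verdict came back.

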